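Fetch the deep orange-capped vial with the sprung tongs

ROBOT

A 6-joint arm with a two-finger parallel gripper is mounted at the origin on the work surface. World frame = base frame: x ahead of the robot, y to its left, z up, the work surface at z = 0. Lengths are in mm, angles in rad, forces in N, time in s.
With the tool pointing down it reaches from about 300 to 850 mm from the base axis. Payload 5.4 kg.
Tool frame: the origin (TCP) lies at the very end of the fingers, on their centre line; the grasp point (between the pads) lies 19 mm behind it; z points along the fingers, y is the line along which they close (so a half turn about z gives the same grasp; the last joint's range is limited). The gripper opens to 85 mm and grips with 20 to 120 N. Pads are 22 mm wide; open, the fingers measure 114 mm over their backs; the gripper's body (76 mm by 85 mm) begins 54 mm behind the grasp point. The pads swing forward as they close: fully open they stand 13 mm farther back than shut.
Start: joints at [1.007, 0.158, 1.597, -0, 1.386, -0.21], TCP at [199.226, 539.365, 231.299] pointing down, gripper open.
Joint ranges: [-2.91, 2.91], [-0.94, 2.29], [0.18, 2.7], [-1.29, 4.43], [0.17, 2.64], [-3, 3]. Speed limits (rad/s): [2.57, 2.57, 3.14, 3.14, 3.14, 3.14].

INTERFACE

Orientations are given as [roll, pitch, yaw] about the fixed x, y, z axes, in that order (R = Rz(yaw) Ry(pitch) Rx(roll)).
In Python, from plant import robot gives the robot as it stands.
- The arm moves only by the shell command python3 -m creep 'ROWS' [FORCE]. ROWS is JSON, a list that holds one entry, the list of rows, each a list of 7 numbers: the turn, a rotation vector about the tool's x, y, z in degrees, then the shift along the tool's x, y, z in mm, then the closure, from -1 (fully open) to 1 (shut). In form: [[[wx, wy, wz, dx, dy, dz, gripper], ...]]. A call has 1 to 8 rows; each row shifts and turns the commanded pose from where the row before left it, along the tool's axes as they then stand; what a row does not reach is not made up. A row lasts 1/8 s, in which the tool goes at most 62.5 mm and 10.7 degrees, less where a joint would pass 70% of its speed; a pose out of reach is approached as far as the arm can. A call with a gripper value outside its range is refused whole. The fingers move at their own pace and stop on an object; FORCE is the grip in N (left out, the last holds). Time passes only in rows, so rows that do not move let the fingers close. It gives the time, the measured TCP pose, the force, the opening and the grip force at its end, in the units of the state.
- robot.sense(): the state, without advancing time (a new reading comes with each control period).
- robot.snapshot(name): name is "scene" or "side" or "wrist"; returns a dict with "color" (400x640x3 uint8, red, green, blue), "fx", "fy", "cx", "cy" (pixels), "rvec" (rotation vector, rad) and "tvec" (3), from world to camera coordinates, as OpenCV has them. Camera axes: x right, y down, z forward; pixel columns grow to the right and rows downward; lengths in mm; the calibration is good to about 2 mm. A picture is of the moment at which its call begins. There is no depth.
- robot.job_done(): hands the job in; it is judged then, once.
The state is a dict: "clock": time; "joints": joint angles; "qd": joint speeds; "joint_efforts": joint torques, N m; "eef_pos": TCP position; "eef_rot": TCP orientation; "wrist_force": force on the tool from outside, world axes, zero at the start; "torque": the same for the moment, N m; "width": finger opening in mm; "grip_force": force on a finger pad.
Only numpy, scipy, OpenCV 4.12 (cv2) and the standard library are available. Lean on these libraries where they do the work, as an engineer would, in place of code of your own. Each camera call takes 0.05 s, during which the arm holds its last target. There are 200 camera calls.

TASK

Take the sprung tongs off their rail and use them to pull the orange-capped vial out of its deep slanted pocket; never touch the vial with your own fingers. Set the vial down upright on the floor of the aluminium tray, without letting it drop, then hang the tongs back over the rail and let go. Leave the blue-capped vial in its pocket and disturb nothing else.

Things in the scene. Friction and masses are not known exactly. Their poses are not given: they have to be found in the camera images.
- tongs_grip (a point): Grip centre of the loose tongs (0.12 kg), midway between two black handles under a crosspiece. z points up to the crosspiece, y is the squeezing line, x the arms' width. Handles 20 mm wide, outer faces flat, parallel, 58 mm apart when free, from 14 mm above this point to 22 mm below; above them thinner stems, 50 mm over all. Crosspiece: 22 to 41 mm above this point. Start: straddling the bar.
- tongs: The tongs, axes as tongs_grip; origin 28 mm above it: the bar's top when hung, the bar in a V-groove (open 17 mm) under the crosspiece. The arms slide, staying parallel: handles squeezed to a width h leave h - 16 mm between the blades (42 mm free, 24 mm at least). A spring opens them: 7 N per arm free, 10 N fully squeezed. At 53 mm they are carried with blades 37 mm apart; 25 to 40 N grips the vial.
- tongs_tip (a point): Midway between the tips of the tongs' steel blades, 100 mm below tongs_grip, same axes. The blades are 18 mm wide, 5 mm thick; outer faces 52 mm apart when free.
- rail_mid (a point): Middle of the tongs rail: a fixed horizontal steel bar 12 mm thick and 220 mm long along its own x, its axis (this point) 150 mm above the table, between two posts 16 mm across with round 70 mm feet. Nothing is above or under it.
- orange_cap (a point): Centre of the orange cap of the glass vial to be fetched (60 g or so, 75 mm long): cap 28 mm across and 18 mm tall, 9 mm of it above this point. Its z runs along the vial from foot to cap; at the start that leans 30 degrees from vertical, as its pocket does. The vial's foot is 66 mm below this point.
- orange_foot (a point): Centre of the orange vial's flat 27 mm wide foot, same axes.
- orange_vial: The whole orange-capped vial, origin at the centre of its foot.
- blue_cap (a point): Centre of the blue cap of a like vial that stays in the other pocket.
- rack: Fixed slanted rack, white and clear plastic, 134 mm wide (y), 150 mm deep (x), 134 mm tall; origin under it. Two pockets at y = -32 and +32 mm; which vial is in which varies. Their axes lean 30 degrees from vertical, mouths towards the rack's -x (to the robot). Along the axis each is 120 mm deep, 58 mm wide in y, 34 mm across, walls 6 mm; the lowest 50 mm narrow to 31 mm in y.
- rack_mouth (a point): Midway between the two pocket mouths, in the plane of their rims, 122 mm above the table; axes as rack (not leaning). A cap's top lies 45 mm, its lower edge 63 mm down the pocket from the mouth; there is room for the tongs' blades only on the two sides of the cap in y.
- tray_in (a point): Centre of the inner floor of the fixed square aluminium tray, 120 x 120 mm outside, 14 mm high, walls and floor 4 mm; z up, floor 4 mm above the table.
- slide_box: Loose bystander: blue plastic slide box 100 x 80 x 35 mm; origin under its centre.
- oil_bottle: Loose bystander: small amber glass bottle, 36 mm across, 75 mm tall; origin under its centre.
- dish: Loose bystander: closed glass dish, 90 mm across, 16 mm tall; origin under its centre.
- adapter: Loose bystander: black mains adapter 70 x 50 x 30 mm; origin under its centre.
- stain_jar: Loose bystander: green glass jar with white cap, 60 mm across, 85 mm tall; origin under its centre.
- eyepiece_case: Loose bystander: grey case 70 x 50 x 45 mm; origin under its centre.
Not all that is in view belongs to the job. What is shaped like the part that bears tray_in but red is not meant.

How it is judged:
By the outcome, as a careful person would: the job done as asked, in the order asked, and still so for the second after the job is handed in, with the robot touching nothing.
It also fails if it takes over 51 s, if anything falls off the work surface, if the arm or the gripper's body presses on something with over 40 N, if the wrist force passes 120 N, or if a joint passes its speed limit or range.

## Working session

There is one attempt and no reset: what is moved stays moved. The work goes in short steps, Python scripts to look and compute and a shell command to move; the robot and the scene stay as the last step left them, time stands still between calls to the robot, and variables do not carry over. Pictures are saved under pics/ and viewed, at most 10 in all, crops included, and the job is handed in when it is done.

```bash
mkdir -p pics; ls
python3 - <<'E'
from plant import robot
import cv2
for n in ("scene","side"):
    s=robot.snapshot(n); cv2.imwrite(f"pics/{n}0.png",s["color"][:,:,::-1]); print(n,s["fx"],s["cx"],s["cy"],s["rvec"],s["tvec"])
print(robot.sense())
E
```

```text
pics
scene 460.2163781378676 329.23789488501336 196.99413776107738 [ 1.91772918  1.13689454 -0.58521359] [-313.71901766 -166.56888035 1843.32189487]
side 443.68626385775923 321.8565638754237 196.63323390465385 [ 2.06464822 -0.77448719  0.39207624] [-403.83499955  346.29748396  944.37823094]
{'clock': 0.1, 'joints': array([ 1.00689573e+00,  1.58994248e-01,  1.59809828e+00, -9.01488126e-06,
        1.38621080e+00, -2.10105754e-01]), 'qd': array([ 1.00488290e-04,  8.91949302e-04, -4.30893883e-03, -6.80460039e-04,
       -2.04980525e-05,  3.74039118e-05]), 'joint_efforts': array([-3.76974758e-04, -3.96989858e+01, -3.32339108e+01, -2.77134532e-04,
        4.23843943e-03, -1.79526857e-06]), 'eef_pos': array([198.94467727, 538.91064541, 230.41476221]), 'eef_rot': array([-3.13991775e+00, -3.48119085e-04,  2.78779918e+00]), 'wrist_force': array([ 0.19179497,  0.04895283, -0.33435968]), 'torque': array([-0.01122257, -0.00474364, -0.01435431]), 'grip_force': 0.0, 'width': 85.71001780287207}
```

View pics/scene0.png

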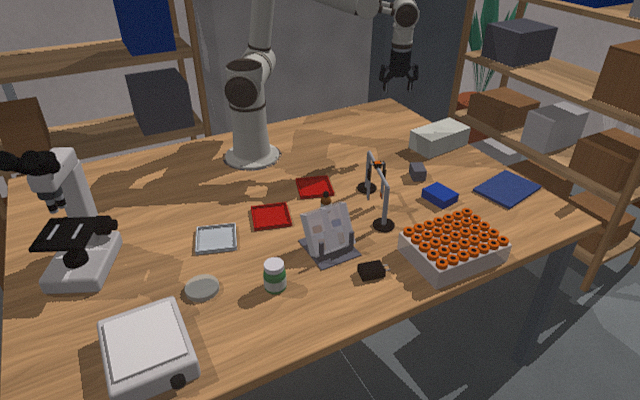

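View pics/side0.png

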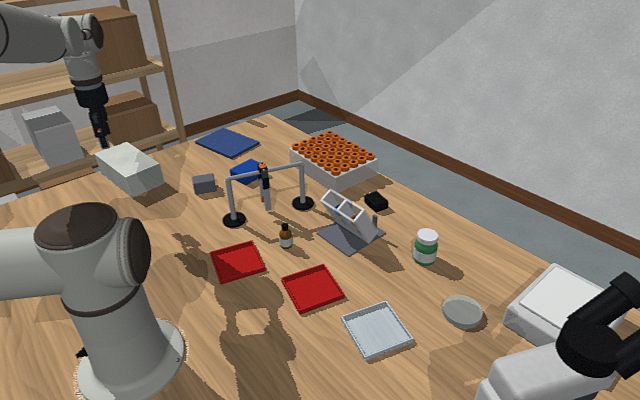

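The scene picture shows the aluminium tray at (215,238), red trays at (270,216) and (314,187), the rack at (328,232) and the rail with tongs at (378,190). The side picture shows the tongs at (264,185), the rack mouths at (345,205) and the tray at (377,330).

Things that could be mistaken (side pixels):
- **Vial:** the orange caps in the white box (335,150) versus the rack pockets (345,205). I choose the rack.
- **Tray:** red (238,262) and red (313,288) versus silver (377,330). I choose silver.

Next I'll check the choice in enlarged crops.

Run:
```python
import cv2,numpy as np
a=cv2.imread("pics/side0.png");b=cv2.imread("pics/scene0.png")
A=cv2.resize(a[155:255,215:395],None,fx=4.4,fy=4.4,interpolation=cv2.INTER_CUBIC)
B=cv2.resize(b[145:270,290:415],None,fx=4.8,fy=4.8,interpolation=cv2.INTER_CUBIC)
cv2.imwrite("pics/sidec.png",A);cv2.imwrite("pics/scenec.png",B);print(A.shape,B.shape)
```

```text
(440, 792, 3) (600, 600, 3)
```

View pics/sidec.png

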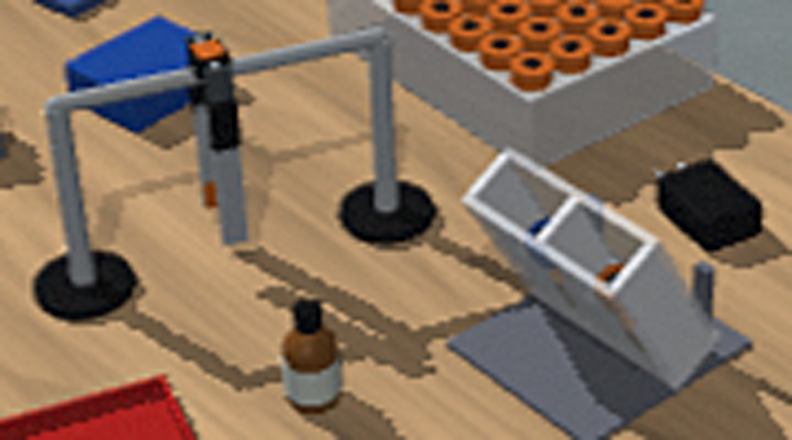

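View pics/scenec.png

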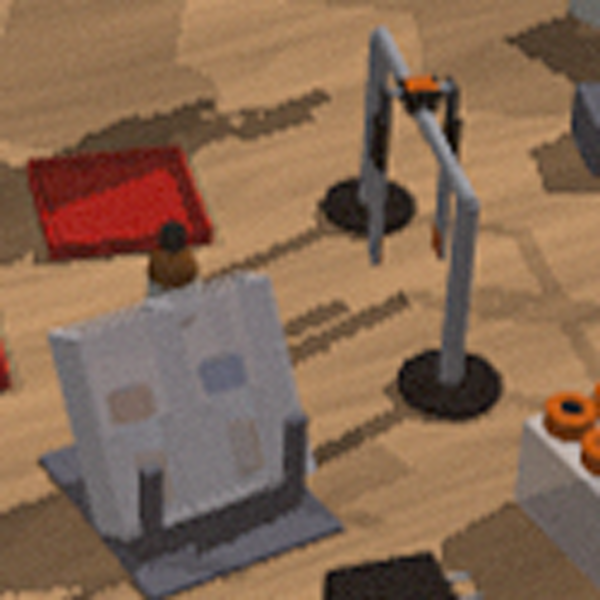

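The orange vial is in the pocket nearer the tray (side crop (612,272), scene crop (130,405), rack y = -32 side). The tongs hang at side crop (208,50) and scene crop (422,85). Next I'll fit the poses.

```bash
cat > h.py <<'E'
import numpy as np,cv2,pickle
from scipy.optimize import least_squares
from scipy.spatial.transform import Rotation as R
def cam(s): return dict(K=np.array([[s["fx"],0,s["cx"]],[0,s["fy"],s["cy"]],[0,0,1]]),r=np.array(s["rvec"],float),t=np.array(s["tvec"],float))
def proj(c,P): return cv2.projectPoints(np.asarray(P,float).reshape(-1,1,3),c["r"],c["t"],c["K"],None)[0].reshape(-1,2)
def ray(c,uv):
    M=cv2.Rodrigues(c["r"])[0]; d=M.T@np.linalg.inv(c["K"])@[uv[0],uv[1],1]; return -M.T@c["t"],d
def atz(c,uv,z): o,d=ray(c,uv); return o+d*(z-o[2])/d[2]
def fit(obs,x0):  # obs: (cam, local pts, pixels); pose x,y,yaw
    def place(p,L): return np.c_[np.array(L)[:,:2]@np.array([[np.cos(p[2]),np.sin(p[2])],[-np.sin(p[2]),np.cos(p[2])]])+p[:2],np.array(L)[:,2]]
    f=lambda p:np.concatenate([(proj(c,place(p,L))-U).ravel() for c,L,U in obs])
    s=least_squares(f,x0,x_scale=[100,100,1],loss="soft_l1"); return s.x,np.abs(s.fun).reshape(-1,2).round(1)
E
python3 - <<'E'
from h import *
from plant import robot
S,C=cam(robot.snapshot("side")),cam(robot.snapshot("scene"))
pickle.dump((S,C),open("cams.pkl","wb"))
s=lambda *p:np.array([(215+(x+.5)/4.4-.5,155+(y+.5)/4.4-.5) for x,y in p])
c=lambda *p:np.array([(290+(x+.5)/4.8-.5,145+(y+.5)/4.8-.5) for x,y in p])
e=np.array([np.cos(np.pi/6),0,.5]);Y=np.array([0,1,0]);m=np.array([0,0,122.])
k=lambda i,j:m+23*i*e+67*j*Y
print("cams at",[ray(q,(0,0))[0].round() for q in(S,C)])
print("mouth c",atz(S,s((560,221))[0],122))
print(fit([(S,[k(1,1),k(-1,1),k(-1,-1),k(1,-1)],s((508,150),(462,197),(612,292),(657,240))),
           (C,[k(1,-1),k(1,1)],c((52,337),(268,275)))],[*atz(S,s((560,221))[0],122)[:2],0]))
print("bar ends side",[atz(S,q,150).round(1) for q in s((57,105),(378,36))],"scene",[atz(C,q,150).round(1) for q in c((380,34),(470,205))])
print("feet side",[atz(S,q,5).round(1) for q in s((85,282),(388,209))],"scene",[atz(C,q,5).round(1) for q in c((367,205),(450,382))])
print("tongs top side",atz(S,s((208,47))[0],169),"scene",atz(C,c((422,83))[0],169))
T=[[60,60,14],[60,-60,14],[-60,-60,14],[-60,60,14]]
print("tray side",[atz(S,q,14).round() for q in [(342,318),(381,302),(413,337),(372,359)]],"scene",[atz(C,q,14).round() for q in[(202,226),(236,225),(237,249),(194,251)]])
E
```

```text
cams at [array([ -66., -707.,  819.]), array([1561., -523.,  903.])]
mouth c [599.69578688  -7.63078269 122.        ]
(array([ 6.00302505e+02, -4.48444641e+00, -6.36789365e-03]), array([[0.3, 1.1],
       [0.1, 0.4],
       [0.7, 1.3],
       [0.5, 0.1],
       [2.7, 0.1],
       [1.1, 0.2]]))
bar ends side [array([418.6, 271.2, 150. ]), array([626.5, 202.1, 150. ])] scene [array([420.8, 276.9, 150. ]), array([634.7, 204.5, 150. ])]
feet side [array([420. , 273.2,   5. ]), array([629.1, 202.5,   5. ])] scene [array([420.3, 276.3,   5. ]), array([628.8, 207.4,   5. ])]
tongs top side [515.33961481 239.14474781 169.        ] scene [519.83674576 244.2778766  169.        ]
tray side [array([ 403., -222.,   14.]), array([ 504., -248.,   14.]), array([ 483., -362.,   14.]), array([ 376., -342.,   14.])] scene [array([ 378., -307.,   14.]), array([ 423., -212.,   14.]), array([ 534., -248.,   14.]), array([ 484., -361.,   14.])]
```

```bash
cat >> h.py <<'E'
def Rt(rpy): return R.from_euler("xyz",rpy)
def to(pos,rpy_deg):
    from plant import robot
    st=robot.sense(); A=Rt(st["eef_rot"]);B=R.from_euler("xyz",rpy_deg,degrees=True)
    print("t",round(st["clock"],2),"w",round(st["width"],1),"F",np.round(st["wrist_force"],1),"grip",round(st["grip_force"],1),"tcp",st["eef_pos"].round(1),np.degrees(st["eef_rot"]).round(1))
    print(" turn",np.degrees((A.inv()*B).as_rotvec()).round(2)," shift",A.inv().apply(np.array(pos)-st["eef_pos"]).round(1)," shift if turned first",B.inv().apply(np.array(pos)-st["eef_pos"]).round(1))
E
python3 -c "
from h import *
to([517,241.5,250],[180,0,161.4])"
```

```text
t 0.2 w 85.6 F [-0.4  0.1 -0.6] grip 0.0 tcp [199.  539.1 230.7] [-179.9   -0.   159.7]
 turn [-0.07 -0.02 -1.67]  shift [-401.4 -169.   -19.2]  shift if turned first [-396.3 -180.6  -19.3]
```

```bash
python3 -m creep '[[[0,0,-1.7,-15,-6,-3,-1],[0,0,0,-50,-22,-4,-1],[0,0,0,-57,-25,-4,-1],[0,0,0,-57,-26,-4,-1],[0,0,0,-57,-26,-4,-1],[0,0,0,-57,-26,0,-1],[0,0,0,-57,-26,0,-1],[0,0,0,-45,-22,0,-1]]]'; python3 -m creep '[[[0,0,0,0,0,0,-1],[0,0,0,0,0,0,-1]]]'
python3 - <<'E'
from h import *
from plant import robot
to([517,241.5,250],[180,0,161.4])
s=robot.snapshot("wrist"); pickle.dump(cam(s),open("w1.pkl","wb"))
cv2.imwrite("pics/w1.png",s["color"][:,:,::-1])
E
```

```text
clock: 1.2
eef_pos: [517.1, 242.1, 250.1]
eef_rot: [-3.141, -0.0, 2.816]
wrist_force: [0.2, 0.4, 0.1]
width: 85.9
grip_force: 0.0
clock: 1.45
eef_pos: [515.2, 244.4, 249.9]
eef_rot: [-3.142, -0.001, 2.817]
wrist_force: [0.4, 0.6, -0.5]
width: 85.3
grip_force: 0.0
t 1.45 w 85.3 F [ 0.4  0.6 -0.5] grip 0.0 tcp [515.2 244.4 249.9] [-1.800e+02 -1.000e-01  1.614e+02]
 turn [-0.   -0.06  0.02]  shift [-2.6 -2.1 -0.1]  shift if turned first [-2.6 -2.1 -0.1]
```

View pics/w1.png

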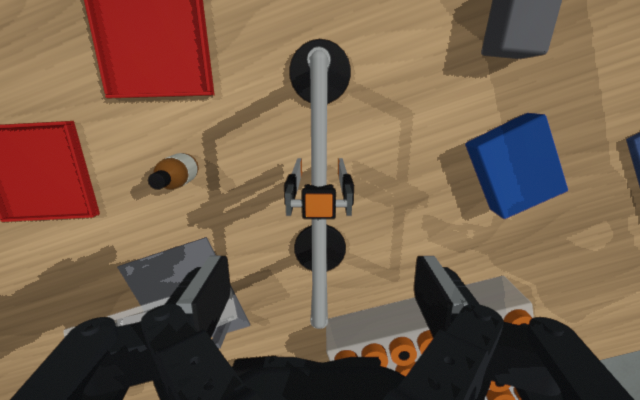

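The wrist picture shows the rail running from (318,55) to (320,322), the tongs' orange crosspiece top at (319,205), and the rail's feet at (320,72) and (320,248).

Run:
```python
from h import *
w=pickle.load(open("w1.pkl","rb"))
print(ray(w,(320,200))[0].round())
a,b=atz(w,(318,52),150),atz(w,(320,324),150); print("bar",a.round(1),b.round(1),(a+b)/2,np.degrees(np.arctan2(*(b-a)[1::-1])))
a,b=atz(w,(320,72),5),atz(w,(320,248),5); print("feet",a.round(1),b.round(1),np.degrees(np.arctan2(*(b-a)[1::-1])))
p=atz(w,(319,205),169);print("tongs",p)
to([p[0],p[1],107],[180,0,161.4])
```

```text
[440. 268. 391.]
bar [412.9 274.6 150. ] [627.7 203.6 150. ] [520.29636119 239.14822108 150.        ] -18.29207189921199
feet [416.8 274.    5. ] [624.8 203.8   5. ] -18.642315904628138
tongs [512.98615537 241.66794664 169.        ]
t 1.5 w 85.4 F [-0.2 -0.1  0.1] grip 0.0 tcp [514.9 244.8 250.1] [-180.    -0.   161.5]
 turn [-0.   -0.04  0.08]  shift [  0.7  -3.6 143.1]  shift if turned first [  0.9  -3.6 143.1]
```

```bash
python3 -m creep '[[[0,0,0,1,-3,20,-1],[0,0,0,0,-0.5,35,-1],[0,0,0,0,0,40,-1],[0,0,0,0,0,30,-1],[0,0,0,0,0,14,-1],[0,0,0,0,0,4,-1],[0,0,0,0,0,0,-0.24],[0,0,0,0,0,0,-0.24]]]' 25; python3 -m creep '[[[0,0,0,0,0,0,-0.24],[0,0,0,0,0,0,-0.24]]]'
python3 - <<'E'
from h import *
from plant import robot
to([513,241.7,107],[180,0,161.4])
s=robot.snapshot("wrist"); pickle.dump(cam(s),open("w2.pkl","wb"))
q=robot.snapshot("side")["color"][120:270,170:330]
cv2.imwrite("pics/w2.png",np.hstack([s["color"][:,120:520],cv2.resize(q,(400,400*150//160))[:400] if 0 else cv2.resize(q,(400,400))])[:,:,::-1])
E
```

```text
clock: 2.5
eef_pos: [515.0, 241.9, 109.3]
eef_rot: [3.139, 0.003, 2.817]
wrist_force: [-1.9, 0.1, 4.0]
width: 53.6
grip_force: 7.8
clock: 2.75
eef_pos: [515.0, 241.9, 109.3]
eef_rot: [3.139, 0.003, 2.817]
wrist_force: [-0.9, 1.8, 6.6]
width: 53.3
grip_force: 7.8
t 2.75 w 53.3 F [-0.9  1.8  6.6] grip 7.8 tcp [515.  241.9 109.3] [179.8   0.2 161.4]
 turn [0.15 0.16 0.03]  shift [ 1.9 -0.8  2.3]  shift if turned first [ 1.8 -0.8  2.3]
```

View pics/w2.png

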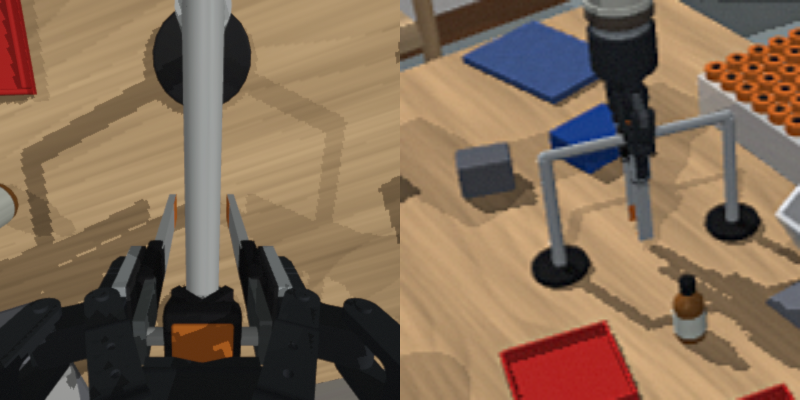

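The wrist picture shows the pads on both handles with the bar centred between them at (203,150), and the side picture confirms the grasp. Now I'll lift.

```bash
python3 -m creep '[[[0,0,0,0,0,-10,-0.24],[0,0,0,0,0,-25,-0.24],[0,0,0,0,0,-35,-0.24],[0,0,0,0,0,-40,-0.24],[0,0,0,0,0,-30,-0.24],[0,0,0,0,0,-10,-0.24],[0,0,0,0,0,0,-0.24]]]'
python3 - <<'E'
from h import *
yaw=-0.4
B=R.from_euler("z",180+yaw,degrees=True)*R.from_euler("x",180,degrees=True)*R.from_rotvec([0,np.radians(-30),0])
z=B.as_matrix()[:,2]; print(z)
m=np.array([600.3,-4.5,122])+32*np.array([np.sin(np.radians(yaw)),-np.cos(np.radians(yaw)),0])
print("mouth",m)
to([480,60,259],[180,0,179.6])
to(m-z*(81+45),B.as_euler("xyz",degrees=True))
E
```

```text
clock: 3.72
eef_pos: [513.6, 241.0, 257.2]
eef_rot: [-3.142, 0.0, 2.817]
wrist_force: [0.0, -0.2, -2.3]
width: 53.1
grip_force: 7.8
[ 0.49998782 -0.00349063 -0.8660254 ]
mouth [600.07659967 -36.49922018 122.        ]
t 3.73 w 53.1 F [ 0.  -0.2 -2.3] grip 7.8 tcp [513.6 241.  257.2] [-180.     0.   161.4]
 turn [-1.000e-02  1.000e-02 -1.818e+01]  shift [ -25.8 -182.3   -1.8]  shift if turned first [  32.4 -181.2   -1.8]
t 3.73 w 53.1 F [ 0.  -0.2 -2.3] grip 7.8 tcp [513.6 241.  257.2] [-180.     0.   161.4]
 turn [ -4.77 -29.74 -17.76]  shift [-110.5 -255.1   26.1]  shift if turned first [  -9.  -276.9   35.3]
```

```bash
python3 -m creep '[[[0,0,-4.2,0,-20,0,-0.24],[0,0,-7,0,-45,0,-0.24],[0,0,-7,0,-50,0,-0.24],[0,-5,0,0,-50,0,-0.24],[0,-7,0,0,-45,0,-0.24],[0,-7,0,0,-35,0,-0.24],[0,-7,0,0,-20,0,-0.24],[0,-4,0,0,-5,0,-0.24]]]';python3 -m creep '[[[0,0,0,0,0,0,-0.24],[0,0,0,0,0,0,-0.24]]]'
python3 - <<'E'
from h import *
from plant import robot
B=R.from_euler("z",179.6,degrees=True)*R.from_euler("x",180,degrees=True)*R.from_rotvec([0,np.radians(-30),0])
m=np.array([600.1,-36.5,122]);z=B.as_matrix()[:,2]
to(m-z*(81+45),B.as_euler("xyz",degrees=True))
s=robot.snapshot("wrist"); pickle.dump(cam(s),open("w3.pkl","wb"))
q=robot.snapshot("side")["color"][150:260,290:400]
cv2.imwrite("pics/w3.png",np.hstack([s["color"][:,120:520],cv2.resize(q,(400,400),interpolation=cv2.INTER_CUBIC)])[:,:,::-1])
E
```

```text
clock: 4.72
eef_pos: [487.0, -26.9, 254.3]
eef_rot: [3.14, 0.522, 3.132]
wrist_force: [0.2, 0.3, -0.6]
width: 53.1
grip_force: 7.8
clock: 4.97
eef_pos: [488.5, -25.7, 256.5]
eef_rot: [3.141, 0.521, 3.135]
wrist_force: [-0.0, -0.9, -0.8]
width: 53.0
grip_force: 7.8
t 4.97 w 53.0 F [-0.  -0.9 -0.8] grip 7.8 tcp [488.5 -25.7 256.5] [180.   29.9 179.6]
 turn [ 0.05 -0.13  0.02]  shift [-29.5 -10.   46.3]  shift if turned first [-29.4 -10.   46.3]
```

View pics/w3.png

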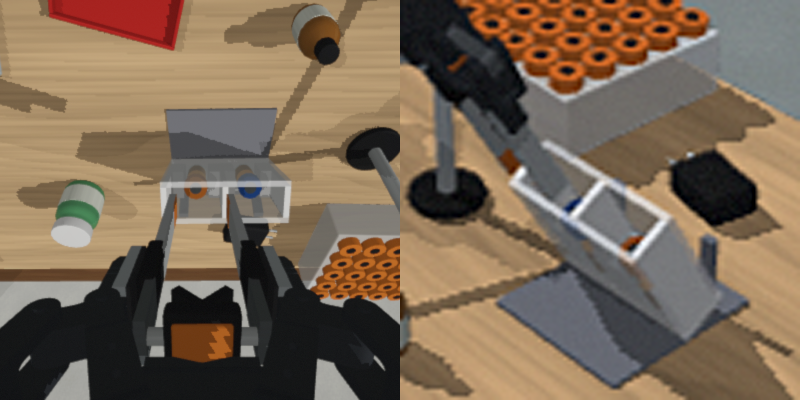

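The wrist half shows the rim from (163,183) to (289,221), with the orange cap at (197,188) and the blade tips near (173,195) and (230,195). I need a closer crop to measure from.

Run:
```python
import cv2
a=cv2.imread("pics/w3.png")[155:255,150:300]
cv2.imwrite("pics/w3c.png",cv2.resize(a,None,fx=5,fy=5,interpolation=cv2.INTER_CUBIC))
```

```text
(no output)
```

View pics/w3c.png

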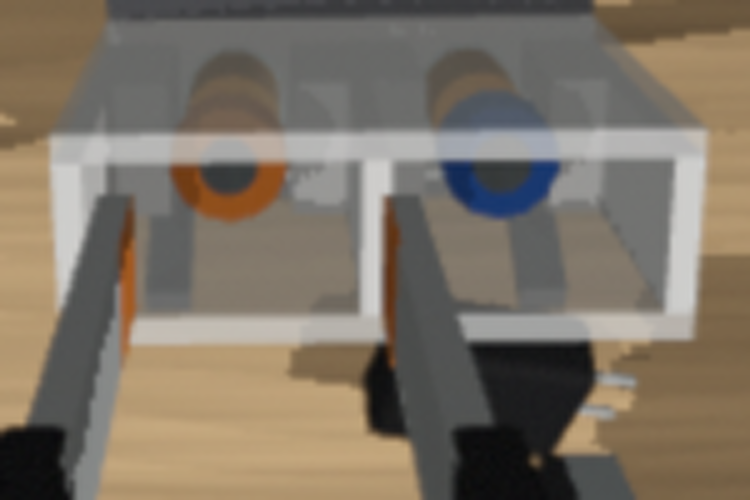

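The crop shows the rim's outer corners at (50,133), (706,130), (695,337) and (62,343). The blade tip edges are at x = 97/132 and 385/418, y about 195, and the orange cap is centred near (228,160).

```bash
cat > m.py <<'E'
from h import *
w=pickle.load(open("w3.pkl","rb"))
f=lambda *p:np.array([(270+(x+.5)/5-.5,155+(y+.5)/5-.5) for x,y in p])
e=np.array([np.cos(np.pi/6),0,.5]);Y=np.array([0,1,0]);k=lambda i,j:np.array([0,0,122.])+23*i*e+67*j*Y
W=(w,[k(-1,-1),k(-1,1),k(1,1),k(1,-1)],f((50,133),(706,130),(695,337),(62,343)))
p,r=fit([W],[600,-4,0]);print("wrist fit",p.round(3),np.degrees(p[2]),r.tolist())
tcp=np.array([488.5,-25.7,256.5]);A=R.from_euler("xyz",[180,29.9,179.6],degrees=True)
U=f((97,195),(132,197),(385,195),(418,195))
g=lambda o:(proj(w,tcp+A.apply(np.array([[9+o[0],y+o[1],81.3] for y in(-23.5,-18.5,18.5,23.5)])))-U)
s=least_squares(lambda o:g(o).ravel(),[0,0]);print("tip off",s.x,g(s.x).round(1).tolist(),"cam-tcp in tool",A.inv().apply(ray(w,(0,0))[0]-tcp).round(1))
# does the cap agree? top centre of cap 45 down
a=np.array([-.5,0,np.cos(np.pi/6)]);m=np.array([p[0]+32*np.sin(p[2]),p[1]-32*np.cos(p[2]),122])
print("mouth",m,"cap top px in crop",(proj(w,[m-45*a])-[270,155])*5)
E
python3 m.py
```

```text
wrist fit [ 5.96368e+02 -2.91600e+00  4.00000e-03] 0.24777016933816892 [[0.4, 0.1], [1.3, 0.4], [0.1, 0.6], [0.7, 0.3]]
tip off [ 1.64839047 -1.25083203] [[0.0, 0.1], [-0.1, -0.3], [-0.1, 0.1], [0.2, 0.1]] cam-tcp in tool [  79.9   -1.3 -141.8]
mouth [596.50610295 -34.91577144 122.        ] cap top px in crop [[225.62014807 175.82990035]]
```

```bash
cat >> m.py <<'E'
from plant import robot
st=robot.sense();A=Rt(st["eef_rot"]);print(st["eef_pos"],np.degrees(st["eef_rot"]))
for d in(-12,0,61): print(d,(A.inv().apply(m-st["eef_pos"])-[s.x[0],s.x[1],81.3]+[0,0,d]).round(1))
E
python3 m.py|tail -4
```

```text
[488.9678949  -25.61420071 257.16803591] [179.98288534  29.93086505 179.67601501]
-12 [-27.4  -7.5  77.5]
0 [-27.4  -7.5  89.5]
61 [-27.4  -7.5 150.5]
```

```bash
python3 -m creep '[[[0,0,0.2,-8,-2,0,-0.24],[0,0,0,-12,-3.5,10,-0.24],[0,0,0,-7.4,-2,22,-0.24],[0,0,0,0,0,25,-0.24],[0,0,0,0,0,15,-0.24],[0,0,0,0,0,5,-0.24],[0,0,0,0,0,0,-0.24],[0,0,0,0,0,0,-0.24]]]'; python3 m.py|tail -4
python3 - <<'E'
from plant import robot
import cv2
a=robot.snapshot("wrist")["color"][150:275,260:430]
cv2.imwrite("pics/w4.png",cv2.resize(a[:,:,::-1],None,fx=4.5,fy=4.5,interpolation=cv2.INTER_CUBIC))
E
```

```text
clock: 6.08
eef_pos: [551.3, -34.1, 205.3]
eef_rot: [3.14, 0.525, 3.131]
wrist_force: [-0.7, -0.4, -1.6]
width: 53.3
grip_force: 7.8
[551.29900994 -34.1288213  205.28664149] [179.91981297  30.08064701 179.41870777]
-12 [1.  0.8 1.4]
0 [ 1.   0.8 13.4]
61 [ 1.   0.8 74.4]
```

View pics/w4.png

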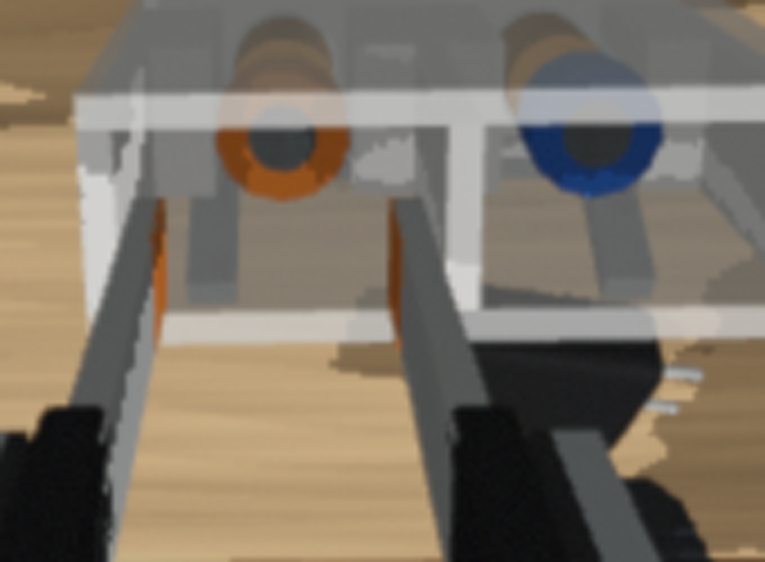

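The blade tips (centre 278,197) line up with the orange pocket (opening x 108 to 450) and the cap (284,137). Now I'll insert in steps.

```bash
python3 -m creep '[[[0,0,0.2,1,0.8,8,-0.24],[0,0,0,0,0,12,-0.24],[0,0,0,0,0,12,-0.24],[0,0,0,0,0,8,-0.24],[0,0,0,0,0,0,-0.24]]]'; python3 m.py|tail -3
```

```text
clock: 6.75
eef_pos: [569.7, -33.1, 167.9]
eef_rot: [3.137, 0.522, 3.127]
wrist_force: [0.0, 0.2, -1.0]
width: 52.9
grip_force: 7.8
-12 [ -2.   -0.4 -40.1]
0 [ -2.   -0.4 -28.1]
61 [-2.  -0.4 32.9]
```

```bash
python3 -m creep '[[[0,0,-0.5,-0.5,0,10,-0.24],[0,0,0,0,0,10,-0.24],[0,0,0,0,0,8,-0.24],[0,0,0,0,0,5,-0.24],[0,0,0,0,0,0,-0.24]]]'; python3 m.py|tail -3;  python3 -m creep '[[[0,0,0,0,0,0,-0.3],[0,0,0,0,0,0,-0.4],[0,0,0,0,0,0,-0.5],[0,0,0,0,0,0,-0.6],[0,0,0,0,0,0,-0.24]]]' 30 >/dev/null & sleep 0; kill %1 2>/dev/null; wait; python3 -c "
from plant import robot
s=robot.sense();print(s['clock'],s['width'],s['wrist_force'],s['eef_pos'])"
```

```text
clock: 7.38
eef_pos: [586.8, -33.3, 140.3]
eef_rot: [-3.141, 0.523, 3.137]
wrist_force: [0.3, 0.4, -0.0]
width: 52.9
grip_force: 7.8
-12 [ -0.9  -0.3 -72.6]
0 [ -0.9  -0.3 -60.6]
61 [-0.9 -0.3  0.4]
7.375 52.91402258700858 [ 0.29179819  0.40124068 -0.03108225] [586.81951933 -33.3400452  140.26128348]
```

The blades are alongside the cap at depth 60.6 mm with no contact force. A stray opening command I had typed was killed before it moved anything: the clock is unchanged. Now I'll squeeze.

```bash
python3 -m creep '[[[0,0,0,0,0,0,-0.15],[0,0,0,0,0,0,-0.08],[0,0,0,0,0,0,0.0],[0,0,0,0,0,0,0.1],[0,0,0,0,0,0,0.2],[0,0,0,0,0,0,0.2]]]' 33; python3 -m creep '[[[0,0,0,0,0,-1,0.2],[0,0,0,0,0,-2,0.2],[0,0,0,0,0,-5,0.2],[0,0,0,0,0,0,0.2]]]'
```

```text
clock: 8.12
eef_pos: [587.2, -33.5, 141.5]
eef_rot: [-3.14, 0.524, 3.137]
wrist_force: [-5.5, -0.1, 5.8]
width: 42.2
grip_force: 33.3
clock: 8.62
eef_pos: [582.9, -33.4, 148.1]
eef_rot: [-3.14, 0.524, 3.137]
wrist_force: [0.3, 0.4, -0.4]
width: 41.6
grip_force: 33.8
```

```bash
cat > o.py <<'E'
from h import *
from plant import robot
import sys
s=robot.snapshot("wrist");a=s["color"].astype(int)[100:230,275:365]
pickle.dump((cam(s),s["color"],robot.sense()),open(sys.argv[1],"wb"))
mk=((a[...,0]>110)&(a[...,0]-a[...,2]>70)&(a[...,1]<a[...,0]*.6)).astype(np.uint8)
n,l,st,c=cv2.connectedComponentsWithStats(mk)
for i in range(1,n):
    if st[i,4]>15: print(st[i],(c[i]+[275,100]).round(1))
E
python3 o.py o1.pkl
python3 -m creep '[[[0,0,0,0,0,-10,0.2],[0,0,0,0,0,-12,0.2],[0,0,0,0,0,-8,0.2],[0,0,0,0,0,0,0.2]]]'; python3 o.py o2.pkl
```

```text
[ 28 110  37  16 309] [320.7 217.7]
clock: 9.18
eef_pos: [567.7, -33.4, 174.4]
eef_rot: [-3.14, 0.524, 3.137]
wrist_force: [-0.6, 0.5, -0.5]
width: 41.4
grip_force: 34.1
[ 28  94  37  33 647] [320.9 208.9]
```

```bash
sed -i 's/100:230/100:290/' o.py
cat > o3.py <<'E'
import pickle,numpy as np,cv2,sys
for f in sys.argv[1:]:
    a=pickle.load(open(f,"rb"))[1].astype(int)[100:290,275:365]
    mk=((a[...,0]>90)&(a[...,0]-a[...,2]>45)&(a[...,1]<a[...,0]*.65)).astype(np.uint8)
    n,l,st,c=cv2.connectedComponentsWithStats(mk)
    print(f,[(st[i].tolist(),(c[i]+[275,100]).round(1).tolist()) for i in range(1,n) if st[i,4]>15])
E
python3 o3.py o1.pkl o2.pkl
python3 -m creep '[[[0,0,0,0,0,-10,0.2],[0,0,0,0,0,-15,0.2],[0,0,0,0,0,-18,0.2],[0,0,0,0,0,-12,0.2],[0,0,0,0,0,-4,0.2],[0,0,0,0,0,0,0.2]]]'; python3 o.py o4.pkl; python3 o3.py o4.pkl
```

```text
o1.pkl [([28, 109, 38, 18, 367], [321.5, 217.6])]
o2.pkl [([28, 94, 38, 33, 812], [321.3, 208.5])]
clock: 9.98
eef_pos: [538.2, -33.1, 224.6]
eef_rot: [-3.141, 0.523, 3.137]
wrist_force: [-0.8, -0.3, -1.2]
width: 41.8
grip_force: 34.1
[ 28  87  37  39 762] [321.2 206.4]
o4.pkl [([27, 85, 39, 42, 1027], [321.3, 204.5])]
```

```bash
python3 -m creep '[[[0,0,0,0,0,-10,0.2],[0,0,0,0,0,-18,0.2],[0,0,0,0,0,-22,0.2],[0,0,0,0,0,-15,0.2],[0,0,0,0,0,-5,0.2],[0,0,0,0,0,0,0.2]]]'; python3 o.py o5.pkl; python3 o3.py o5.pkl
python3 - <<'E'
from h import *
S,C=pickle.load(open("cams.pkl","rb"))
T=[[60,60,14],[60,-60,14],[-60,-60,14],[-60,60,14]]
from itertools import permutations
U=np.array([(342,318),(381,302),(413,337),(372,359)],float);V=np.array([(202,226),(236,225),(237,249),(194,251)],float)
# side order: (403,-222),(504,-248),(483,-362),(376,-342) -> local (-,+),(+,+),(+,-),(-,-)
L=[T[3],T[0],T[1],T[2]]; L2=[T[2],T[3],T[0],T[1]]
p,r=fit([(S,L,U),(C,L2,V)],[440,-292,-.2]);print(p,np.degrees(p[2]),r.tolist())
B=[180,0,180+np.degrees(p[2])]
to([p[0],p[1],240],B)
E
```

```text
clock: 10.78
eef_pos: [503.4, -32.9, 285.4]
eef_rot: [-3.14, 0.524, 3.137]
wrist_force: [0.3, -1.0, -2.2]
width: 41.5
grip_force: 34.1
[ 28  88  36  38 714] [320.9 206.8]
o5.pkl [([28, 85, 38, 42, 1009], [321.5, 204.5])]
[ 4.42410596e+02 -2.89275184e+02 -2.48966723e-01] -14.264742491166123 [[2.9, 0.7], [2.4, 2.8], [0.6, 0.6], [5.5, 1.0], [9.0, 0.9], [4.0, 3.7], [1.5, 3.9], [0.2, 0.6]]
t 10.82 w 41.6 F [ 0.6 -0.1 -2.1] grip 34.1 tcp [503.3 -32.8 284.9] [-180.    30.   179.7]
 turn [ 3.62 29.81 13.67]  shift [  74.1 -256.7    9.3]  shift if turned first [  -4.2 -263.5   44.9]
```

The vial is out and held: the cap stays fixed in the wrist view, with its bottom edge at row 226. Next I'll go upright over the tray.

```bash
python3 -m creep '[[[0,4,0,0,-10,0,0.2],[0,6,0,0,-25,0,0.2],[0,7,0,0,-38,0,0.2],[0,7,0,0,-45,0,0.2],[0,4,0,10,-45,0,0.2],[0,2,0,18,-45,0,0.2],[0,0,0,18,-35,10,0.2],[0,0,0,12,-16,15,0.2]]]'; python3 -m creep '[[[0,0,0,4,0,15,0.2],[0,0,0,0,0,15,0.2],[0,0,0,0,0,10,0.2],[0,0,0,0,0,0,0.2],[0,0,0,0,0,0,0.2]]]'; python3 o.py o6.pkl; python3 o3.py o6.pkl;python3 - <<'E'
from h import *
from plant import robot
to([440,-292,155],[180,0,180])
s=robot.snapshot("side");c=robot.snapshot("scene");st=robot.sense()
pickle.dump((s,c,st),open("hov.pkl","wb"))
A=cv2.resize(s["color"][190:390,300:440],(420,600),interpolation=cv2.INTER_CUBIC)
B=cv2.resize(c["color"][140:270,170:250],(370,600),interpolation=cv2.INTER_CUBIC)
cv2.imwrite("pics/hov.png",np.hstack([A,B])[:,:,::-1])
E
```

```text
clock: 11.82
eef_pos: [443.7, -293.6, 257.9]
eef_rot: [-3.141, -0.0, 3.135]
wrist_force: [-0.4, -0.1, -2.5]
width: 41.5
grip_force: 34.1
clock: 12.45
eef_pos: [440.8, -291.6, 219.6]
eef_rot: [-3.14, 0.001, 3.137]
wrist_force: [-0.0, -0.0, -1.3]
width: 41.8
grip_force: 34.1
[ 28  85  38  40 633] [324.9 200.2]
o6.pkl [([28, 85, 38, 42, 994], [321.8, 204.0])]
t 12.5 w 41.8 F [-0.  -0.3 -1.7] grip 34.1 tcp [ 440.8 -291.7  219.8] [-1.799e+02  1.000e-01  1.797e+02]
 turn [-0.11  0.06 -0.25]  shift [ 0.9 -0.1 64.8]  shift if turned first [ 0.8 -0.3 64.8]
```

View pics/hov.png

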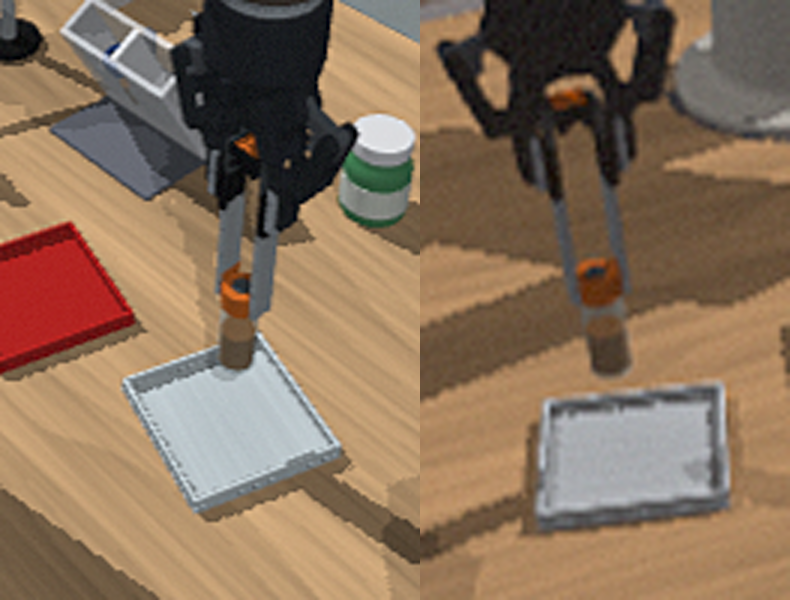

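The picture shows the vial hanging upright in the tongs. In the side half the foot is at (237,372) and the tray centre at (233,415). In the scene half the foot is at (610,370) and the tray centre at (634,452).

Run:
```python
from h import *
S,C=pickle.load(open("cams.pkl","rb"))
s=lambda x,y:np.array((300+x/3-.33,190+y/3-.33));c=lambda x,y:np.array((170+(x-420)*80/370-.4,140+y*130/600-.4))
print("tray",atz(S,s(233,415),14),atz(C,c(634,452),14))
def tri(u,v):
    P=[q["K"]@np.c_[cv2.Rodrigues(q["r"])[0],q["t"]] for q in(S,C)]
    X=cv2.triangulatePoints(*P,u,v).ravel();return X[:3]/X[3]
print("foot bottom edge",tri(s(237,372),c(610,370)),"cap top",tri(s(236,283),c(599,270)))
```

```text
tray [ 442.69923634 -294.55287796   14.        ] [ 453.63150408 -286.06601646   14.        ]
foot bottom edge [ 437.99056564 -293.48276753   69.60964371] cap top [ 439.93577026 -287.46940643  149.81076852]
```

```bash
python3 -m creep '[[[0,0,0,-2,0,10,0.2],[0,0,0,-2,0,20,0.2],[0,0,0,-1,0,20,0.2],[0,0,0,0,0,10,0.2],[0,0,0,0,0,5,0.2],[0,0,0,0,0,0,0.2],[0,0,0,0,0,0,0.2]]]'; for i in 1; do python3 -m creep '[[[0,0,0,0,0,1,0.2],[0,0,0,0,0,1,0.2],[0,0,0,0,0,1,0.2],[0,0,0,0,0,0,0.2]]]'; done
```

```text
clock: 13.48
eef_pos: [445.6, -292.1, 154.8]
eef_rot: [-3.14, 0.001, 3.137]
wrist_force: [-0.0, -0.5, -1.7]
width: 41.8
grip_force: 34.1
clock: 13.98
eef_pos: [445.1, -291.7, 150.9]
eef_rot: [-3.141, -0.0, 3.137]
wrist_force: [-0.3, -0.2, -1.4]
width: 41.6
grip_force: 34.1
```

```bash
python3 -m creep '[[[0,0,0,0,0,1,0.2],[0,0,0,0,0,1,0.2],[0,0,0,0,0,0,0.2]]]';python3 -m creep '[[[0,0,0,0,0,1,0.2],[0,0,0,0,0,1,0.2],[0,0,0,0,0,0,0.2]]]'
```

```text
clock: 14.35
eef_pos: [445.1, -291.7, 148.8]
eef_rot: [-3.141, -0.0, 3.137]
wrist_force: [0.2, 0.6, -1.4]
width: 41.9
grip_force: 34.1
clock: 14.72
eef_pos: [445.5, -291.8, 147.5]
eef_rot: [-3.14, 0.001, 3.137]
wrist_force: [-0.6, 1.2, 1.9]
width: 42.1
grip_force: 34.3
```

```bash
python3 -m creep '[[[0,0,0,0,0,1,0.2],[0,0,0,0,0,0,0.2]]]'
```

```text
clock: 14.98
eef_pos: [445.8, -292.0, 147.5]
eef_rot: [-3.14, 0.001, 3.137]
wrist_force: [-1.1, 1.0, 7.5]
width: 41.7
grip_force: 34.6
```

```bash
python3 -m creep '[[[0,0,0,0,0,-0.7,0.2],[0,0,0,0,0,0,0.03],[0,0,0,0,0,0,-0.01],[0,0,0,0,0,0,-0.05],[0,0,0,0,0,0,-0.1],[0,0,0,0,0,0,-0.16],[0,0,0,0,0,0,-0.24],[0,0,0,0,0,0,-0.24]]]'; python3 o.py o7.pkl; python3 o3.py o7.pkl;  python3 -m creep '[[[0,0,0,0,0,-2,-0.24],[0,0,0,0,0,-6,-0.24],[0,0,0,0,0,-10,-0.24],[0,0,0,0,0,-12,-0.24],[0,0,0,0,0,0,-0.24]]]'; python3 o.py o8.pkl; python3 o3.py o8.pkl
```

```text
clock: 15.98
eef_pos: [445.2, -291.7, 146.6]
eef_rot: [-3.141, -0.0, 3.137]
wrist_force: [-0.2, 0.2, -0.7]
width: 53.4
grip_force: 7.9
[ 29  86  37  41 675] [324.7 203. ]
o7.pkl [([28, 86, 38, 42, 954], [321.6, 204.9]), ([19, 99, 2, 13, 21], [294.6, 205.6]), ([72, 99, 2, 24, 41], [347.5, 210.3])]
clock: 16.65
eef_pos: [446.0, -292.5, 178.6]
eef_rot: [-3.138, 0.002, 3.137]
wrist_force: [-0.5, 0.1, -0.9]
width: 52.9
grip_force: 7.9
[ 32  74  33  36 577] [324.5 189.8]
o8.pkl [([32, 74, 33, 37, 748], [323.0, 190.8]), ([19, 97, 2, 16, 27], [294.6, 204.7]), ([72, 98, 3, 25, 48], [347.6, 208.8])]
```

```bash
python3 -m creep '[[[0,0,0,0,0,-20,-0.24],[0,0,0,0,0,-30,-0.24],[0,0,0,0,0,-25,-0.24],[0,0,0,0,0,-8,-0.24],[0,0,0,0,0,0,-0.24]]]'
python3 - <<'E'
from h import *
from plant import robot
a=cv2.imread("pics/w3.png")[:,:400]
s=robot.snapshot("wrist");b=s["color"][:,120:520,::-1].copy()
def sub(T,I,x,y):
    r=cv2.matchTemplate(I,T,cv2.TM_CCOEFF_NORMED);_,m,_,p=cv2.minMaxLoc(r);return round(m,3),p[0]-x,p[1]-y
f=lambda I:cv2.resize(I,None,fx=4,fy=4,interpolation=cv2.INTER_CUBIC)
for n,(x0,y0,x1,y1) in dict(cross=(160,280,245,365),handL=(125,235,155,300),handR=(242,235,275,300)).items():
    T=f(a)[4*y0:4*y1,4*x0:4*x1];I=f(b)[4*(y0-20):4*(y1+20),4*(x0-20):4*(x1+20)]
    m,dx,dy=sub(T,I,80,80);print(n,m,dx/4,dy/4)
S,C=pickle.load(open("cams.pkl","rb"))
for n,q in(("side",S),("scene",C)):
    g=robot.snapshot(n)["color"].astype(int);u=proj(q,[[445.5,-292,70]])[0];x,y=u.round().astype(int)
    g=g[y-14:y+15,x-14:x+15];mk=(g[...,0]>120)&(g[...,0]-g[...,2]>80)&(g[...,1]<g[...,0]*.6);yy,xx=np.nonzero(mk);print(n,u,len(xx),xx.mean()+x-14,yy.mean()+y-14)
to([515,241.9,256],[180,0,161.4])
E
```

```text
clock: 17.32
eef_pos: [445.2, -291.6, 259.3]
eef_rot: [-3.141, -0.0, 3.137]
wrist_force: [-0.4, 0.5, -2.3]
width: 53.2
grip_force: 7.9
cross 0.949 0.0 -0.5
handL 0.989 0.25 0.0
handR 0.806 2.75 11.0
side [378.95944089 309.68905496] 104 379.0769230769231 310.6730769230769
scene [210.70949583 221.91391332] 36 211.72222222222223 220.08333333333334
t 17.48 w 52.9 F [-0.7  0.4 -1.5] grip 7.9 tcp [ 444.7 -291.1  258.1] [ 1.799e+02 -1.000e-01  1.797e+02]
 turn [ 0.04 -0.12 18.32]  shift [-67.7 533.3   2.5]  shift if turned first [103.3 527.6   2.1]
```

Nothing has slipped in the grip, and the vial's cap is where a standing vial's should be in both cameras. Now back to the rail.

```bash
python3 -m creep '[[[0,0,0,0,20,0,-0.24],[0,0,0,-5,45,0,-0.24],[0,0,0,-8,58,0,-0.24],[0,0,0,-8,60,0,-0.24],[0,0,0,-8,60,0,-0.24],[0,0,0,-8,60,0,-0.24],[0,0,0,-8,60,0,-0.24],[0,0,0,-8,60,0,-0.24]]]'; python3 -m creep '[[[0,0,0,-8,55,0,-0.24],[0,0,0,-6,38,0,-0.24],[0,0,0,-2,14,0,-0.24],[0,0,6,0,0,0,-0.24],[0,0,7,0,0,0,-0.24],[0,0,5.3,0,0,0,-0.24],[0,0,0,0,0,0,-0.24],[0,0,0,0,0,0,-0.24]]]'
python3 - <<'E'
from h import *
from plant import robot
to([515,241.9,256],[180,0,161.4])
E
```

```text
clock: 18.48
eef_pos: [499.3, 134.0, 259.0]
eef_rot: [-3.141, -0.0, 3.137]
wrist_force: [0.6, 0.2, -1.3]
width: 52.9
grip_force: 7.9
clock: 19.48
eef_pos: [516.6, 237.7, 259.1]
eef_rot: [-3.14, -0.0, 2.818]
wrist_force: [0.0, 0.4, -0.9]
width: 53.0
grip_force: 7.9
t 19.48 w 53.0 F [ 0.   0.4 -0.9] grip 7.9 tcp [516.6 237.7 259.1] [-179.9   -0.   161.5]
 turn [-0.07 -0.    0.08]  shift [2.8 3.5 3.1]  shift if turned first [2.8 3.4 3.1]
```

```bash
python3 -m creep '[[[0,0,0,2.5,2.9,0,-0.24],[0,0,0,0,0,15,-0.24],[0,0,0,0,0,35,-0.24],[0,0,0,0,0,40,-0.24],[0,0,0,0,0,30,-0.24],[0,0,0,0,0,11,-0.24],[0,0,0,0,0,0,-0.24],[0,0,0,0,0,0,-0.24]]]'
cat > wb.py <<'E'
# bar's lateral position beside the tongs in the wrist image, against that of the grasp picture
from h import *
from plant import robot
to([515,241.9,109.3],[180,0,161.4])
a=robot.snapshot("wrist");g=a["color"].astype(int)
ref=cv2.imread("pics/w2.png")[:,:400,::-1].astype(int)
for n,I,o in(("ref",ref,120),("now",g,0)):
  for v in(150,200,230):
    r=I[v];s=r.max(1)-r.min(1);x=np.nonzero((s<25)&(r.mean(1)>90))[0]+o;x=x[(x>270)&(x<370)];print(n,v,x.min() if len(x) else 0,x.max() if len(x) else 0,x.mean() if len(x) else 0)
E
python3 wb.py
```

```text
clock: 20.48
eef_pos: [516.5, 241.7, 129.8]
eef_rot: [3.141, 0.003, 2.817]
wrist_force: [-0.2, -0.8, -0.8]
width: 53.2
grip_force: 7.9
t 20.48 w 53.2 F [-0.2 -0.8 -0.8] grip 7.9 tcp [516.5 241.7 129.8] [180.    0.2 161.4]
 turn [0.04 0.16 0.02]  shift [ 1.5 -0.3 20.5]  shift if turned first [ 1.5 -0.3 20.5]
ref 150 304 340 322.0
ref 200 288 354 321.74468085106383
ref 230 278 365 318.73770491803276
now 150 306 336 321.0
now 200 288 354 320.3
now 230 278 364 316.98148148148147
```

```bash
python3 -m creep '[[[0,0,0,0,-0.2,6,-0.24],[0,0,0,0,0,6,-0.24],[0,0,0,0,0,4,-0.24],[0,0,0,0,0,2,-0.24],[0,0,0,0,0,0,-0.24]]]'; python3 -m creep '[[[0,0,0,0,0,1,-0.24],[0,0,0,0,0,1,-0.24],[0,0,0,0,0,0,-0.24]]]'
```

```text
clock: 21.15
eef_pos: [515.3, 241.3, 110.1]
eef_rot: [-3.141, 0.0, 2.817]
wrist_force: [0.6, 0.1, -1.8]
width: 53.1
grip_force: 7.9
clock: 21.52
eef_pos: [515.9, 241.5, 109.4]
eef_rot: [3.142, 0.001, 2.817]
wrist_force: [-1.5, 0.1, 4.8]
width: 53.1
grip_force: 7.9
```

Seated at the original height, with the bar taking load. Now I'll open and retreat.

```bash
python3 -m creep '[[[0,0,0,0,0,0,-0.3],[0,0,0,0,0,0,-0.36],[0,0,0,0,0,0,-0.5],[0,0,0,0,0,0,-0.8],[0,0,0,0,0,0,-1],[0,0,0,0,0,0,-1],[0,0,0,0,0,0,-1],[0,0,0,0,0,0,-1]]]'; python3 -m creep '[[[0,0,0,0,0,-5,-1],[0,0,0,0,0,-20,-1],[0,0,0,0,0,-35,-1],[0,0,0,0,0,-40,-1],[0,0,0,0,0,-30,-1],[0,0,0,0,0,-12,-1],[0,0,0,0,0,0,-1],[0,0,0,0,0,0,-1]]]'
python3 - <<'E'
from h import *
from plant import robot
to([516,243,250],[180,0,161.4])
a=cv2.imread("pics/w1.png");s=robot.snapshot("wrist");b=s["color"][:,:,::-1].copy();w=cam(s)
for n,(x0,y0,x1,y1) in dict(top=(300,180,340,222),arms=(280,155,358,222),rail=(290,40,350,100)).items():
    r=cv2.matchTemplate(b[y0-30:y1+30,x0-30:x1+30],a[y0:y1,x0:x1],cv2.TM_CCOEFF_NORMED);_,m,_,p=cv2.minMaxLoc(r);print(n,round(m,3),p[0]-30,p[1]-30)
S,C=pickle.load(open("cams.pkl","rb"))
for n,q in(("side",S),("scene",C)):
    old=cv2.imread(f"pics/{n}0.png").astype(int);I=robot.snapshot(n)["color"][:,:,::-1].copy();cv2.imwrite(f"pics/{n}9.png",I);d=(np.abs(I-old).max(2)>60).astype(np.uint8)
    k,l,st,c=cv2.connectedComponentsWithStats(cv2.dilate(d,np.ones((3,3))));print(n,[st[i].tolist() for i in range(1,k) if st[i,4]>40])
    u=proj(q,[[445.5,-292,70]])[0];x,y=u.round().astype(int);g=I[y-14:y+15,x-14:x+15,::-1].astype(int);mk=(g[...,0]>120)&(g[...,0]-g[...,2]>80)&(g[...,1]<g[...,0]*.6);yy,xx=np.nonzero(mk);print(u,len(xx),xx.mean()+x-14,yy.mean()+y-14)
E
```

```text
clock: 22.52
eef_pos: [515.3, 241.3, 108.2]
eef_rot: [-3.141, 0.0, 2.817]
wrist_force: [0.7, 0.4, -0.2]
width: 85.4
grip_force: 0.0
clock: 23.52
eef_pos: [514.5, 241.2, 248.4]
eef_rot: [-3.139, -0.002, 2.817]
wrist_force: [-0.5, 0.5, 0.3]
width: 85.5
grip_force: 0.0
t 23.52 w 85.5 F [-0.5  0.5  0.3] grip 0.0 tcp [514.5 241.2 248.4] [-1.799e+02 -1.000e-01  1.614e+02]
 turn [-0.14 -0.13  0.01]  shift [-0.8  2.2 -1.6]  shift if turned first [-0.9  2.2 -1.6]
top 0.978 5 2
arms 0.952 4 2
rail 0.971 4 0
side [[0, 0, 140, 43, 1723], [119, 0, 11, 12, 86], [148, 0, 12, 9, 86], [229, 8, 49, 43, 1047], [81, 29, 6, 12, 51], [85, 35, 11, 14, 59], [166, 35, 50, 20, 627], [142, 36, 18, 18, 233], [0, 47, 111, 103, 3509], [237, 68, 33, 39, 980], [15, 105, 12, 16, 110], [248, 110, 23, 36, 552], [0, 116, 75, 141, 3416], [0, 148, 18, 38, 420], [350, 213, 11, 8, 65], [119, 216, 33, 68, 875], [171, 232, 131, 168, 8807], [81, 242, 52, 67, 2408], [338, 252, 121, 148, 8779], [0, 261, 61, 41, 1346], [91, 370, 25, 30, 198]]
[378.95944089 309.68905496] 45 379.68888888888887 309.6
scene [[337, 0, 26, 18, 241], [381, 0, 10, 5, 41], [395, 0, 23, 8, 124], [364, 4, 11, 9, 56], [382, 6, 11, 6, 49], [372, 18, 40, 30, 525], [363, 42, 9, 11, 50], [246, 48, 29, 27, 333], [378, 52, 23, 30, 427], [291, 55, 22, 5, 83], [355, 97, 52, 42, 1291], [89, 139, 135, 68, 3007], [300, 163, 59, 16, 438], [154, 178, 172, 28, 2664], [98, 206, 104, 73, 3516], [195, 217, 31, 35, 633], [198, 234, 104, 58, 1892]]
[210.70949583 221.91391332] 4 210.25 219.5
```

```bash
python3 -c "
from plant import robot
print(robot.job_done())"
```

```text
the job is handed in; nothing more can be done
None
```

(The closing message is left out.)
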